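Put the pink spoon case away in the drawer

ROBOT

A 7-joint arm with a two-finger parallel gripper is mounted at the origin on the work surface. World frame = base frame: x ahead of the robot, y to its left, z up, the work surface at z = 0. Lengths are in m, angles in rad, forces in N, time in s.
With the tool pointing down it reaches from about 0.425 to 1.025 m from the base axis. Payload 9.4 kg.
Tool frame: the origin (TCP) lies on the centre line of the jaws, within the pads' length; the fingertips stand 14 mm ahead of it and the grasp point (between the pads) lies 5 mm behind it (env.tips_ahead is the distance from the TCP to the fingertips, in m); z points along the fingers, y is the line along which they close (so a half turn about z gives the same grasp; the last joint's range is limited). The gripper opens to 93 mm and grips with 3 to 60 N. Pads are 15 mm wide; open, the fingers measure 128 mm over their backs; the gripper's body (75 mm by 188 mm) begins 65 mm behind the grasp point.
Start: joints at [1.206, 0.599, -0.003, 1.599, 0.002, 0.943, -0.08], TCP at [0.206, -0.695, 0.233] pointing down, gripper open.
Joint ranges: [-2.57, 2.57], [-0.35, 1.97], [-1.29, 1.29], [0.11, 2.56], [-1.05, 4.19], [0.11, 1.86], [-2.63, 2.63]. Speed limits (rad/s): [2.22, 2.22, 3.01, 3.01, 3.14, 3.14, 3.14].

INTERFACE

Orientations are given as a unit quaternion [w, x, y, z].
In Python, from bench import env gives the robot as it stands. The module is installed in compiled form; this text tells all that it offers.
- The arm moves only by the tool move_arm, never from a script. Its argument "targets" is a list that holds one entry, the list of rows, each a list of 4 numbers: the shift along the tool's x, y, z in cm, then the turn about the tool's z in degrees. A call has 1 to 8 rows; each row shifts and turns the commanded pose from where the row before left it, along the tool's axes as they then stand; what a row does not reach is not made up. A row lasts 1/8 s, in which the tool goes at most 62.5 mm and 10.7 degrees, less where a joint would pass 70% of its speed; a pose out of reach is approached as far as the arm can. A call with a gripper value outside its range is refused whole. "grip" is the closure in counts, from 0 (fully open) to 255 (shut), set as the call begins (left out, the last holds). The fingers move at their own pace and stop on an object; "force" is the grip in N (left out, the last holds). Time passes only in rows, so rows that do not move let the fingers close. It gives the time, the measured TCP pose, the force, the opening and the grip force at its end, in the units of the state.
- env.state(): the state, without advancing time (a new reading comes with each control period).
- env.read_camera(name): name is "scene" or "side" or "wrist"; returns the picture (400x640x3 uint8, red, green, blue); there is no depth.
- env.camera_params(name): a dict with "K" (3x3 intrinsics, pixels), "rvec" (rotation vector, rad) and "tvec" (3), from world to camera coordinates, as OpenCV has them. Camera axes: x right, y down, z forward; pixel columns grow to the right and rows downward; lengths in m; the calibration is good to about 2 mm. A picture is of the moment at which its call begins: read the wrist's pose just before it. camera_params takes no time and is no camera call; for the wrist camera it gives the pose at the moment of the call.
- env.finish_job(): hands the job in; it is judged then, once.
Trained networks look in the newest picture that a camera, given by its name, has taken for a name from the list of things; names that differ only in an ending like _2 or _b are one class to them, and where a whole thing is asked for, a point or a joint stands for the part that bears it (a point fixed in the world has none). Each returns a list of dicts, best first, with "score" (0 to 1); they miss things now and then, are a little off and sometimes report something else, mostly with a low value. They report only what shows in the picture. A call takes as long as a camera call. They do not tell look-alikes from the thing itself.
- env.search_frame(camera, label): "at" ([x, y, z] in m, in the coordinates of the camera as it stood for that picture, good to about 4 mm: the middle of the surface that is visible of it).
- env.silhouettes(camera, label): "pixels" (400x640 bool, what is visible of it).
The state is a dict: "time": time; "qpos": joint angles; "qvel": joint speeds; "effort": joint torques, N m; "tcp_pos": TCP position; "eef_rot": TCP orientation; "ft_force": force on the tool from outside, world axes, zero at the start; "wrist_torque": the same for the moment, N m; "finger_gap": finger opening in m; "grip_force": force on a finger pad.
Only numpy, scipy, OpenCV 4.12 (cv2) and the standard library are available. Lean on these libraries where they do the work, as an engineer would, in place of code of your own. Each camera call takes 0.05 s, during which the arm holds its last target. There are 200 camera calls.

TASK

Pick up the pink spoon case and lay it gently, lid up and flat on the floor of the open drawer, without dropping it, and let go of it. Then push the drawer fully shut. Leave the mint-green spoon case where it lies.

Things in the scene. Friction and masses are not known exactly. Their poses are not given: they have to be found in the camera images.
- pink_case_center (a point): Centre of the pink hinged spoon case: a closed box 130 x 46 x 32 mm (x, y, z), about 90 g, lying lid up (darker pink spoon emblem on the lid) on the counter, its centre 16 mm above what it lies on. Axes: x along its length, y across its 46 mm width (the way to grip it), z up. It does not open.
- mint_case_center (a point): Centre of the mint-green spoon case, the same size and shape as the pink one, lying on the counter; to be left alone.
- drawer_floor (a point): Point on the floor of the drawer, mid-width, 95 mm behind its front inner wall; moves with the drawer. Axes: x into the unit (the way it shuts), y across, z up. Inside 278 mm wide (y), 295 long (x); floor 22 mm above the counter, walls 56 and front panel 66 mm above the floor. Centre of the steel bar handle (120 mm, along y, 35 mm off the panel's face): x -151, y 0, z +40 mm from here.
- unit_drawer0 (a joint): How far the drawer is open, m: 0 is shut, starts 0.19 to 0.22. Slides easily (about 1 N), stays where left. Pale wood front, facing the robot's left, of a low white fixed unit (340 deep, 320 wide, 100 mm high) that covers the rest of the drawer: open by q, the floor is clear above from 95 mm before point drawer_floor to q - 101 mm behind it.
Not all that is in view belongs to the job. Of the things that look like the part that bears pink_case_center, take the one that is farthest to the robot's right at the start.

How it is judged:
On the way:
1. the pink case lies lid up and flat on the floor of the open drawer, let go (x of pink_case_center in the frame of drawer_floor between -0.085 and 0.19 m and y of pink_case_center in the frame of drawer_floor between -0.13 and 0.13 m and z of pink_case_center in the frame of drawer_floor below 0.026 m and angle between pink_case_center's own z axis and vertical below 0.17 rad and contact force between the fingers and pink_case below 0.1 N and value of joint unit_drawer0 above 0.08 m), for 0.2 s.
At the end, for the whole second after the job is handed in: The drawer is shut to within 12 mm, the pink case lies inside it at rest, lid up, flat on its floor (centre less than 26 mm above the floor, tilted less than 10 degrees), and the mint-green case is within 30 mm of where it was (value of joint unit_drawer0 below 0.012 m and x of pink_case_center in the frame of drawer_floor between -0.085 and 0.19 m and y of pink_case_center in the frame of drawer_floor between -0.13 and 0.13 m and z of pink_case_center in the frame of drawer_floor below 0.026 m and angle between pink_case_center's own z axis and vertical below 0.17 rad and linear speed of pink_case below 0.02 m/s and distance of mint_case_center from where it was at the start of the episode below 0.03 m); the robot touches nothing.
It fails at once if the mint-green case is displaced by more than 30 mm (distance of mint_case_center from where it was at the start of the episode above 0.03 m).
It fails at once if the pink case is dropped or thrown (moves faster than 0.8 m/s, a free fall of more than about 3 cm, with no finger touching it) (linear speed of pink_case above 0.8 m/s and contact force between the fingers and pink_case below 0.05 N).
It also fails if it takes over 54 s, if anything falls off the work surface, if the arm or the gripper's body presses on something with over 40 N, if the wrist force passes 120 N, or if a joint passes its speed limit or range.

## Working session

There is one attempt and no reset: what is moved stays moved. The work goes in short steps, Python scripts to look and compute and a tool call to move; the robot and the scene stay as the last step left them, time stands still between calls to the robot, and variables do not carry over. Pictures are saved under pics/ and viewed, at most 10 in all, crops included, and the job is handed in when it is done.

Besides the shell and the picture viewer there is one more tool, called by a JSON object that holds its "method" and its "body". move_arm: Moves the arm, as the interface text tells. Its arguments: {"type":"object","properties":{"targets":{"type":"array","items":{"type":"array","items":{"type":"array","items":{"type":"number"}}}},"grip":{"type":"number"},"force":{"type":"number"}},"required":["targets"]}

```bash
mkdir -p pics
cat > h.py <<'E'
import numpy as np, cv2
from bench import env
def cam(n):
    p=env.camera_params(n); R=cv2.Rodrigues(np.array(p["rvec"],float))[0]
    return np.array(p["K"]),R,np.array(p["tvec"],float).ravel()
def snap(n,f=None):
    im=env.read_camera(n)
    if f: cv2.imwrite(f,im[:,:,::-1])
    return im
def toworld(n,p):
    K,R,t=cam(n); return R.T@(np.array(p)-t)
def plane(n,uv,z):
    K,R,t=cam(n); d=R.T@np.linalg.solve(K,np.array([uv[0],uv[1],1.])); c=-R.T@t
    return c+d*(z-c[2])/d[2]
E
python3 - <<'E'
from h import *
a=snap("scene");b=snap("side")
cv2.imwrite("pics/a.png",cv2.resize(np.vstack([a,b])[:,:,::-1],(480,600)))
cv2.imwrite("pics/scene.png",a[:,:,::-1])
print(env.state())
for n in ["scene","side"]:
  print(n,-cam(n)[1].T@cam(n)[2])
  for l in ["pink_case_center","mint_case_center","drawer_floor","unit_drawer0"]:
    for d in env.search_frame(n,l): print(l,d["score"],toworld(n,d["at"]).round(3))
E
```

```text
{'time': 0.1, 'qpos': array([ 1.20631201,  0.60006449, -0.00254254,  1.60003756,  0.00179731,
        0.94291163, -0.07978295]), 'qvel': array([-0.00060628, -0.00367621,  0.00022182, -0.00178942, -0.0005126 ,
        0.00088839,  0.00038851]), 'effort': array([ 5.73305500e-03, -7.66554165e+01,  1.50131073e+00, -2.52938211e+01,
       -5.24783658e-02,  1.35342931e-02,  6.47402089e-05]), 'tcp_pos': array([ 0.20564565, -0.69478822,  0.23183673]), 'eef_rot': array([-6.89796242e-04,  9.89659871e-01,  1.43432340e-01, -1.65790732e-04]), 'ft_force': array([ 1.12849404,  0.03836109, -0.01742145]), 'wrist_torque': array([-0.03153295, -0.03176753,  0.0722772 ]), 'grip_force': 0.0, 'finger_gap': 0.0931024893156459}
scene [1.27895681 0.34734714 0.91126815]
pink_case_center 0.97 [0.529 0.134 0.032]
pink_case_center 0.7 [0.182 0.327 0.039]
pink_case_center 0.65 [0.355 0.27  0.035]
pink_case_center 0.62 [0.39  0.438 0.033]
mint_case_center 0.8 [0.552 0.289 0.032]
drawer_floor 0.85 [ 0.607 -0.213  0.026]
unit_drawer0 0.86 [ 0.611 -0.211  0.027]
side [-0.04294785  0.92872929  0.95370218]
pink_case_center 0.82 [0.376 0.452 0.035]
pink_case_center 0.78 [0.51  0.145 0.034]
pink_case_center 0.65 [0.342 0.283 0.03 ]
pink_case_center 0.61 [0.164 0.333 0.032]
mint_case_center 0.78 [0.529 0.3   0.029]
drawer_floor 0.87 [ 0.61  -0.22   0.024]
unit_drawer0 0.89 [ 0.614 -0.219  0.022]
```

View pics/scene.png

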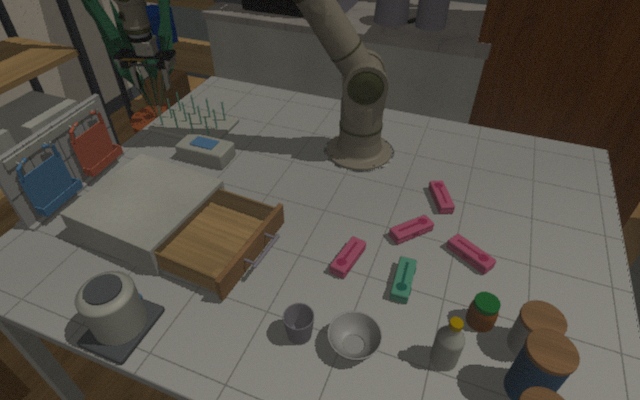

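The pink look-alikes are at pixels (348,257), (412,230), (441,197) and (471,254). Smallest world y (about 0.14) is the one at (348,257), so it is farthest to the robot's right. I'll confirm this in a crop and measure.

Run:
```python
from h import *
a=cv2.imread("pics/scene.png")
cv2.imwrite("pics/crop.png",cv2.resize(a[170:310,150:390],(800,467),interpolation=cv2.INTER_CUBIC))
for n in ["scene","side"]:
  snap(n)
  for l in ["pink_case_center","mint_case_center"]:
    for d in env.silhouettes(n,l):
      v,u=np.nonzero(d["pixels"])
      P=np.array([plane(n,x,0.025)[:2] for x in zip(u,v)])
      c=P.mean(0);w,V=np.linalg.eigh(np.cov((P-c).T))
      r=cv2.minAreaRect((P*1000).astype(np.float32))
      print(n,l,d["score"],(u.mean(),v.mean()),c.round(3),np.degrees(np.arctan2(V[1,1],V[0,1])).round(1),np.sqrt(w*12).round(3))
```

```text
scene pink_case_center 0.93 (np.float64(440.8385416666667), np.float64(196.078125)) [0.173 0.327] -156.9 [0.056 0.152]
scene pink_case_center 0.84 (np.float64(410.02737752161386), np.float64(228.64121037463977)) [0.353 0.27 ] 144.1 [0.059 0.137]
scene pink_case_center 0.83 (np.float64(470.5726681127983), np.float64(253.24295010845987)) [0.385 0.444] 56.6 [0.068 0.135]
scene pink_case_center 0.8 (np.float64(347.3463035019455), np.float64(256.3450064850843)) [0.521 0.135] 171.8 [0.052 0.142]Traceback (most recent call last):
  File "<stdin>", line 9, in <module>
  File "h.py", line 13, in plane
    K,R,t=cam(n); d=R.T@np.linalg.solve(K,np.array([uv[0],uv[1],1.])); c=-R.T@t
          ~~~^^^
  File "h.py", line 4, in cam
    p=env.camera_params(n); R=cv2.Rodrigues(np.array(p["rvec"],float))[0]
ValueError: time passes only in moves, steps and waits
```

View pics/crop.png

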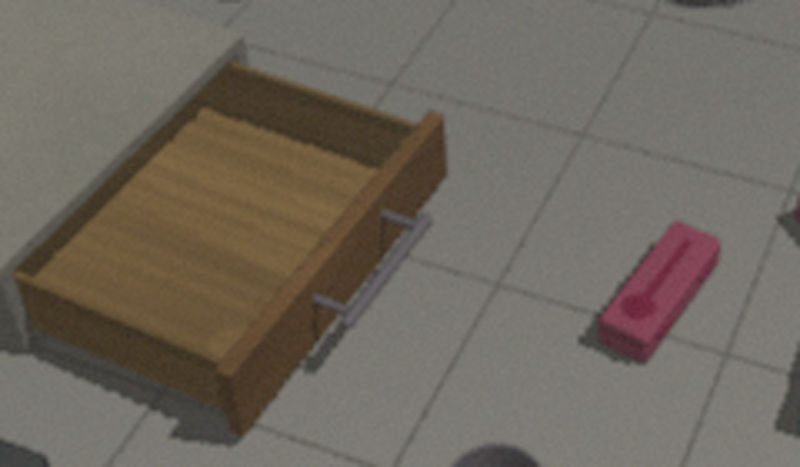

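The crop shows the target pink case, lid up, at about scene pixel (348,257). The drawer is open with its panel corners at about (280,204) and (216,281), and handle ends at about (279,237) and (255,266).

```bash
cat >> h.py <<'E'
_c={}
_cam=cam
def cam(n):
    if n not in _c: _c[n]=_cam(n)
    return _c[n]
E
python3 - <<'E'
from h import *
p=lambda u,v,z: plane("scene",(150+u/3.333,170+v/3.333),z)[:2].round(3)
print("panel top",p(437,115,.088),p(222,375,.088),"handle",p(430,222,.062),p(348,320,.062),"unit",p(242,42,.1),p(5,270,.1))
print("inner floor front",p(385,170,.022),p(225,360,.078))
n="side"; snap(n); 
for l in ["pink_case_center","mint_case_center"]:
    for d in env.silhouettes(n,l):
      v,u=np.nonzero(d["pixels"])
      P=np.array([plane(n,x,0.025)[:2] for x in zip(u,v)])
      c=P.mean(0);w,V=np.linalg.eigh(np.cov((P-c).T))
      print(n,l,d["score"],c.round(3),np.degrees(np.arctan2(V[1,1],V[0,1])).round(1),np.sqrt(w*12).round(3))
E
```

```text
panel top [ 0.46 -0.09] [ 0.77  -0.113] handle [ 0.555 -0.053] [ 0.673 -0.066] unit [ 0.447 -0.29 ] [ 0.753 -0.313]
inner floor front [ 0.478 -0.137] [ 0.752 -0.124]
side pink_case_center 0.89 [0.166 0.334] -153.2 [0.06  0.123]
side pink_case_center 0.88 [0.344 0.279] 138.0 [0.051 0.146]
side pink_case_center 0.83 [0.377 0.448] 60.5 [0.061 0.132]
side pink_case_center 0.73 [0.511 0.143] 167.2 [0.061 0.143]
side mint_case_center 0.84 [0.531 0.299] 178.6 [0.064 0.14 ]
```

{"method": "move_arm", "body": {"targets": [[[0,0,-6,0],[4.2,-3.9,0,0],[4.2,-3.9,0,0],[4.2,-3.9,0,0],[4.2,-3.9,0,0],[4.2,-3.9,0,0],[4.2,-3.9,0,0],[4.2,-3.9,0,0]]], "grip": 0, "force": 20}}

```text
time: 1.75
tcp_pos: [0.411, -0.3484, 0.2929]
eef_rot: [0.0, 0.99, 0.143, 0.0]
ft_force: [0.9, -0.3, -0.5]
finger_gap: 0.0932
grip_force: 0.0
```

{"method": "move_arm", "body": {"targets": [[[3,-5.4,0,0],[3,-5.4,0,0],[3,-5.4,0,0],[3,-5.4,0,0],[3,-5.4,0,0],[3,-5.4,0,0],[3,-5.4,0,0],[3,-5.4,0,0]]]}}

```text
time: 2.75
tcp_pos: [0.518, 0.1343, 0.293]
eef_rot: [0.0, 0.99, 0.143, 0.0]
ft_force: [0.2, -0.6, -0.2]
finger_gap: 0.0931
grip_force: 0.0
```

{"method": "move_arm", "body": {"targets": [[[0,0,2,9],[0,0,2,9],[0,0,2,9],[0,0,0,0],[0,0,0,0]]]}}

```text
time: 3.38
tcp_pos: [0.518, 0.1326, 0.2333]
eef_rot: [-0.0, 0.996, -0.09, 0.0]
ft_force: [-0.1, 0.2, 1.1]
finger_gap: 0.0929
grip_force: 0.0
```

```bash
cat >> h.py <<'E'
def look(f,l,zp):
    cam("wrist"); snap("wrist",f); s=env.state()
    q=s["eef_rot"]; yaw=2*np.degrees(np.arctan2(q[2],q[1])); print("tcp",s["tcp_pos"].round(4),"yaw",yaw.round(1),"j7",s["qpos"][6])
    for d in env.silhouettes("wrist",l):
      v,u=np.nonzero(d["pixels"])
      P=np.array([plane("wrist",x,zp)[:2] for x in zip(u,v)])
      r=cv2.minAreaRect((P*1000).astype(np.float32)); c=P.mean(0);w,V=np.linalg.eigh(np.cov((P-c).T))
      print(d["score"],(u.mean().round(),v.mean().round()),c.round(4),np.degrees(np.arctan2(V[1,1],V[0,1])).round(1),"rect",np.round(r[0],1),np.round(r[1],1),round(r[2],1))
    for d in env.search_frame("wrist",l): print(d["score"],toworld("wrist",d["at"]).round(4))
E
python3 -c "
from h import *
look('pics/w1.png','pink_case_center',0.032)"
```

```text
tcp [0.5181 0.1326 0.2335] yaw -10.4 j7 -2.201089875276921
0.98 (np.float64(320.0), np.float64(178.0)) [0.521  0.1329] 170.2 rect [517.6 133.1] [ 48.  129.4] 80.5
0.89 (np.float64(245.0), np.float64(316.0)) [0.3383 0.2792] 135.3 rect [355.  265.8] [ 47.4 143. ] 49.8
0.95 [0.5202 0.129  0.0369]
0.64 [0.3415 0.2793 0.0319]
```

View pics/w1.png

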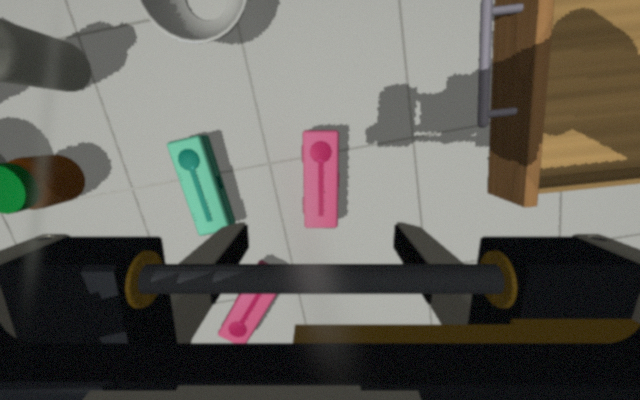

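The wrist view shows the pink case centred at (320,178), between and aligned with the jaws. Mint is clear to the left at (200,185). Going down.

{"method": "move_arm", "body": {"targets": [[[0,0,5,0],[0,0,5,0],[0,0,4,0],[0,0,3,0],[0,0,2.3,0],[0,0,1,0],[0,0,1,0],[0,0,0,0]]]}}

```text
time: 4.53
tcp_pos: [0.5178, 0.1324, 0.0196]
eef_rot: [-0.0, 0.996, -0.092, 0.0]
ft_force: [-0.5, -0.5, 1.0]
finger_gap: 0.0933
grip_force: 0.0
```

{"method": "move_arm", "body": {"targets": [[[0,0,0,0],[0,0,0,0],[0,0,0,0],[0,0,0,0],[0,0,0,0],[0,0,0,0],[0,0,0,0],[0,0,0,0]]], "grip": 255, "force": 20}}

```text
time: 5.52
tcp_pos: [0.5177, 0.1324, 0.0196]
eef_rot: [-0.0, 0.996, -0.092, 0.0]
ft_force: [-1.1, 0.1, 2.6]
finger_gap: 0.0456
grip_force: 20.0
```

{"method": "move_arm", "body": {"targets": [[[0,0,-1,0],[0,0,-3,0],[0,0,-4,0],[0,0,-4,0],[0,0,-3,0],[0,0,-1,0],[0,0,0,0]]]}}

```text
time: 6.4
tcp_pos: [0.5177, 0.1323, 0.1798]
eef_rot: [-0.0, 0.996, -0.092, 0.0]
ft_force: [0.5, 0.7, -0.9]
finger_gap: 0.0459
grip_force: 20.0
```

{"method": "move_arm", "body": {"targets": [[[1,2.2,0,0],[2,4.4,0,0],[2.4,5.2,0,0],[2.4,5.2,0,0],[2.4,5.2,0,0],[2.2,4.8,0,0],[1.3,3,0,-3],[0.8,1.6,0,-3.3]]]}}

```text
time: 7.4
tcp_pos: [0.6026, -0.2068, 0.1773]
eef_rot: [-0.0, 0.999, -0.037, -0.002]
ft_force: [0.2, 1.2, -0.1]
finger_gap: 0.046
grip_force: 20.0
```

```bash
python3 -c "
from h import *
s=env.state();print(s['tcp_pos'],s['grip_force'],s['finger_gap'])
snap('wrist','pics/w2.png'); snap('side','pics/s2.png')
print({n:env.camera_params(n) for n in ['wrist']})
a=cv2.imread('pics/w2.png');b=cv2.imread('pics/s2.png')
cv2.imwrite('pics/ws.png',cv2.resize(np.vstack([a,b]),(480,600)))
"
```

```text
[ 0.60261161 -0.2068158   0.17726526] 20.00032290816307 0.046012252913873425
{'wrist': {'K': array([[277.02692351,   0.        , 320.70748665],
       [  0.        , 277.02692351, 197.27016951],
       [  0.        ,   0.        ,   1.        ]]), 'rvec': array([-2.01171707,  2.17077536,  0.2716711 ]), 'tvec': array([-0.16033792,  0.58153642,  0.48783617])}}
```

View pics/w2.png

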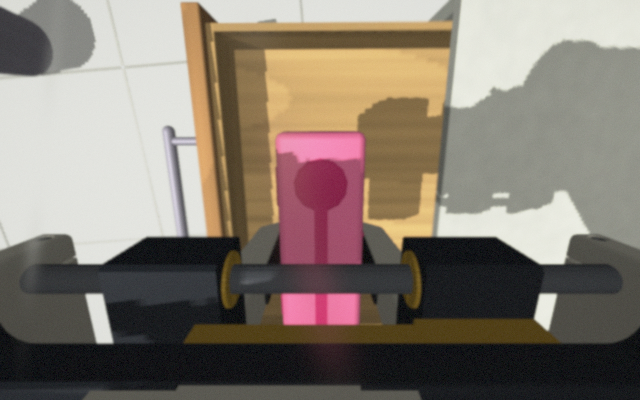

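View pics/s2.png

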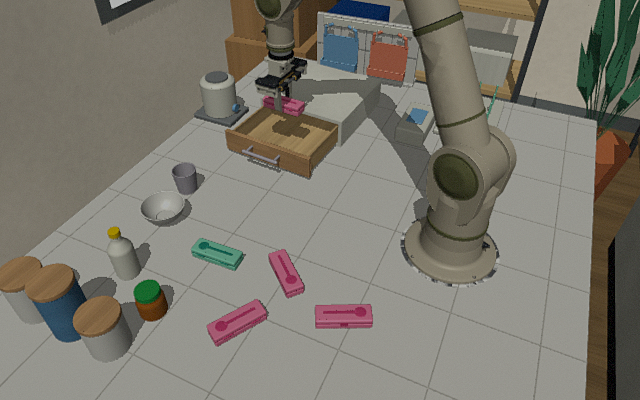

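The case sits over the open drawer. The drawer panel's left edge runs from (210,25), and the unit edge is at about (440,200). Checking clearances along the drawer's x.

```bash
python3 -c "
from h import *
s=env.state();t=s['tcp_pos'][:2]
sh=np.array([-.073,-.997]);ac=np.array([.997,-.073])
for nm,u,v,z in [('panel in top',212,40,.088),('panel out top',183,5,.088),('panel out top2',205,180,.088),('unit edge hi',462,0,.1),('unit edge lo',436,220,.1),('far side wall in',330,33,.078),('handle end',168,128,.062)]:
  p=plane('wrist',(u,v),z)[:2]; print(nm,p.round(3),'rel shut',((p-t)@sh).round(3),'across',((p-t)@ac).round(3))
"
```

```text
panel in top [ 0.742 -0.132] rel shut -0.085 across 0.133
panel out top [ 0.768 -0.114] rel shut -0.105 across 0.158
panel out top2 [ 0.632 -0.106] rel shut -0.102 across 0.022
unit edge hi [ 0.751 -0.32 ] rel shut 0.102 across 0.156
unit edge lo [ 0.584 -0.306] rel shut 0.1 across -0.012
far side wall in [ 0.743 -0.225] rel shut 0.008 across 0.141
handle end [ 0.679 -0.069] rel shut -0.143 across 0.066
```

{"method": "move_arm", "body": {"targets": [[[0,0,0,0],[0,0,3,0],[0,0,4,0],[0,0,3,0],[0,0,1.5,0],[0,0,1,0],[0,0,0.5,0],[0,0,0,0]]]}}

```text
time: 8.5
tcp_pos: [0.6038, -0.2045, 0.05]
eef_rot: [0.0, 0.999, -0.037, 0.0]
ft_force: [0.6, 0.1, -0.4]
finger_gap: 0.0457
grip_force: 20.0
```

{"method": "move_arm", "body": {"targets": [[[0,0,0.3,0],[0,0,0.1,0],[0,0,0,0]]]}}

```text
time: 8.88
tcp_pos: [0.6035, -0.2045, 0.0457]
eef_rot: [0.0, 0.999, -0.037, 0.0]
ft_force: [0.4, -0.2, -0.2]
finger_gap: 0.0459
grip_force: 20.0
```

{"method": "move_arm", "body": {"targets": [[[0,0,0.2,0],[0,0,0.1,0],[0,0,0,0]]]}}

```text
time: 9.25
tcp_pos: [0.6034, -0.2044, 0.0425]
eef_rot: [-0.0, 0.999, -0.037, -0.0]
ft_force: [-0.5, -0.8, -1.3]
finger_gap: 0.0462
grip_force: 20.0
```

{"method": "move_arm", "body": {"targets": [[[0,0,0.1,0],[0,0,0,0]]]}}

```text
time: 9.5
tcp_pos: [0.6035, -0.2045, 0.0417]
eef_rot: [0.0, 0.999, -0.037, 0.0]
ft_force: [-0.6, 0.0, 1.2]
finger_gap: 0.0462
grip_force: 20.0
```

Within 1 mm of the floor, so I'll release.

{"method": "move_arm", "body": {"targets": [[[0,0,0,0],[0,0,0,0],[0,0,0,0],[0,0,0,0],[0,0,0,0],[0,0,0,0]]], "grip": 60}}

```text
time: 10.25
tcp_pos: [0.6035, -0.2045, 0.0416]
eef_rot: [0.0, 0.999, -0.037, -0.0]
ft_force: [0.2, 0.0, 0.8]
finger_gap: 0.0715
grip_force: 0.0
```

{"method": "move_arm", "body": {"targets": [[[0,0,-1,0],[0,0,-2,0],[0,0,-4,0],[0,0,-5,0],[0,0,-4,0],[0,0,-2,0],[0,0,0,0]]]}}

```text
time: 11.12
tcp_pos: [0.6043, -0.2048, 0.2247]
eef_rot: [0.001, 0.999, -0.037, 0.002]
ft_force: [-0.7, -1.4, -0.1]
finger_gap: 0.0708
grip_force: 0.0
```

```bash
python3 -c "
from h import *
look('pics/w3.png','pink_case_center',0.054)"
```

```text
tcp [ 0.6036 -0.2046  0.223 ] yaw -4.2 j7 -1.538664518909173
0.77 (np.float64(320.0), np.float64(184.0)) [ 0.6064 -0.2042] 175.9 rect [ 603.8 -204.5] [ 48.9 129. ] 84.8
0.79 [ 0.6045 -0.2079  0.0582]
```

View pics/w3.png

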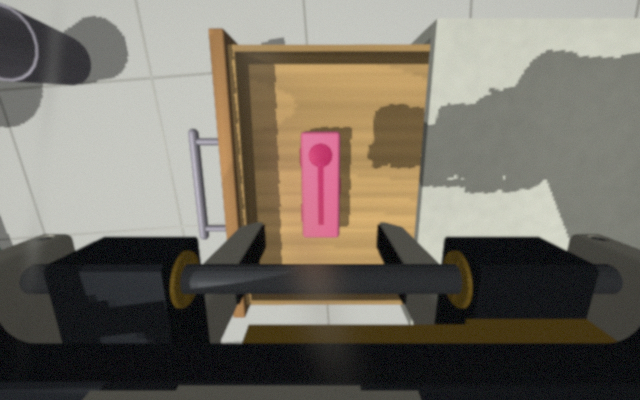

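The case lies flat in the drawer, let go, at (320,184). Next I close the fingers, go in front of the handle bar (195–205, 132–238), and push.

{"method": "move_arm", "body": {"targets": [[[0,-3,0,0],[0,-5,0,0],[0,-5,0,0],[0,-5,0,0],[0,-2,0,0],[0,0,0,0]]], "grip": 255}}

```text
time: 12.02
tcp_pos: [0.6179, -0.004, 0.2207]
eef_rot: [0.0, 0.999, -0.035, -0.001]
ft_force: [0.3, -0.1, 0.5]
finger_gap: 0.016
grip_force: 0.0
```

{"method": "move_arm", "body": {"targets": [[[0,0,3,0],[0,0,5,0],[0,0,5,0],[0,0,3,0],[0,0,1,0],[0,0,0,0]]]}}

```text
time: 12.78
tcp_pos: [0.6181, -0.0065, 0.0514]
eef_rot: [0.0, 0.999, -0.038, -0.0]
ft_force: [0.6, -1.0, -0.3]
finger_gap: -0.0001
grip_force: 0.0
```

{"method": "move_arm", "body": {"targets": [[[0,1,0,0],[0,1,0,0],[0,1,0,0],[0,1,0,0],[0,1,0,0],[0,1,0,0],[0,1.5,0,0],[0,1.5,0,0]]]}}

```text
time: 13.78
tcp_pos: [0.6116, -0.0958, 0.0516]
eef_rot: [0.0, 0.999, -0.037, 0.0]
ft_force: [0.8, 2.3, 0.6]
finger_gap: 0.0008
grip_force: 0.8
```

{"method": "move_arm", "body": {"targets": [[[0,1.5,0,0],[0,1.5,0,0],[0,1.5,0,0],[0,1.5,0,0],[0,1.5,0,0],[0,1.5,0,0],[0,1.2,0,0],[0,0.8,0,0]]]}}

```text
time: 14.78
tcp_pos: [0.6032, -0.2055, 0.0515]
eef_rot: [0.0, 0.999, -0.037, -0.0]
ft_force: [0.8, 0.9, 1.1]
finger_gap: 0.0004
grip_force: 0.6
```

{"method": "move_arm", "body": {"targets": [[[0,0.5,0,0],[0,0.5,0,0],[0,0.5,0,0],[0,0,0,0]]]}}

```text
time: 15.28
tcp_pos: [0.6023, -0.2201, 0.0515]
eef_rot: [0.0, 0.999, -0.037, -0.0]
ft_force: [0.4, -0.2, -0.3]
finger_gap: 0.0004
grip_force: 0.0
```

```bash
python3 -c "
from h import *
a=snap('scene'); cv2.imwrite('pics/c4.png',cv2.resize(a[130:310,50:330],(800,514),interpolation=cv2.INTER_CUBIC)[:,:,::-1])"
```

```text
(no output)
```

View pics/c4.png

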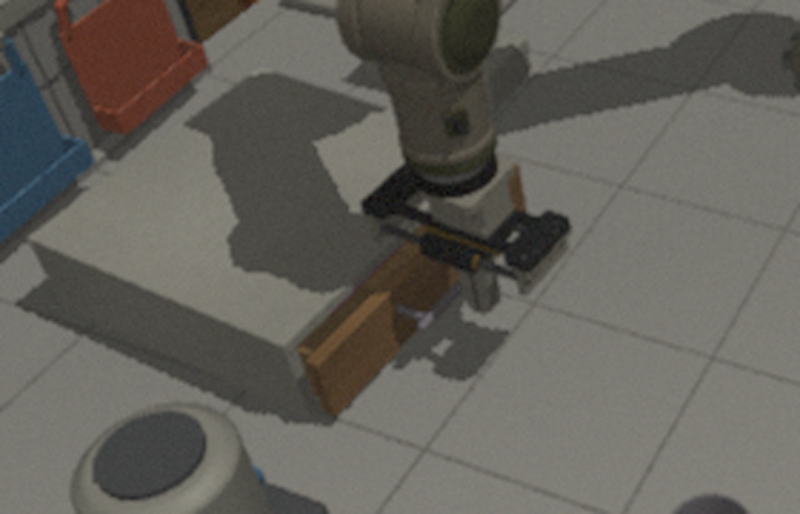

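The drawer is nearly shut, with a small gap left at about (310,350) in the crop. I'll push on in small steps until the force rises.

{"method": "move_arm", "body": {"targets": [[[0,0.4,0,0],[0,0.4,0,0],[0,0.4,0,0],[0,0.2,0,0],[0,0,0,0]]]}}

```text
time: 15.95
tcp_pos: [0.6012, -0.2339, 0.0516]
eef_rot: [0.0, 0.999, -0.037, -0.0]
ft_force: [0.6, -0.1, -0.0]
finger_gap: 0.0008
grip_force: 0.0
```

{"method": "move_arm", "body": {"targets": [[[0,0.3,0,0],[0,0.3,0,0],[0,0,0,0]]]}}

```text
time: 16.32
tcp_pos: [0.601, -0.2374, 0.0516]
eef_rot: [-0.001, 0.999, -0.036, -0.0]
ft_force: [-0.0, 7.3, 0.5]
finger_gap: 0.0006
grip_force: 3.3
```

{"method": "move_arm", "body": {"targets": [[[0,0.3,0,0],[0,0,0,0]]]}}

```text
time: 16.58
tcp_pos: [0.601, -0.2375, 0.0516]
eef_rot: [-0.002, 0.999, -0.035, -0.0]
ft_force: [-0.8, 13.3, 3.9]
finger_gap: 0.0007
grip_force: 7.1
```

{"method": "move_arm", "body": {"targets": [[[0,-1,0,0],[0,-3,0,0],[0,-5,0,0],[0,-5,0,0],[0,0,-5,0],[0,0,-5,0],[0,0,-5,0],[0,0,0,0]]]}}

```text
time: 17.58
tcp_pos: [0.6131, -0.1034, 0.2057]
eef_rot: [0.001, 0.999, -0.037, 0.004]
ft_force: [1.1, 0.1, -0.6]
finger_gap: -0.0
grip_force: 0.0
```

```bash
python3 -c "
from h import *
a=snap('scene'); cv2.imwrite('pics/c5.png',cv2.resize(a[130:310,50:330],(800,514),interpolation=cv2.INTER_CUBIC)[:,:,::-1])
for d in env.search_frame('scene','mint_case_center'): print(d['score'],toworld('scene',d['at']))"
```

```text
0.76 [0.55157896 0.28597909 0.03272556]
```

View pics/c5.png

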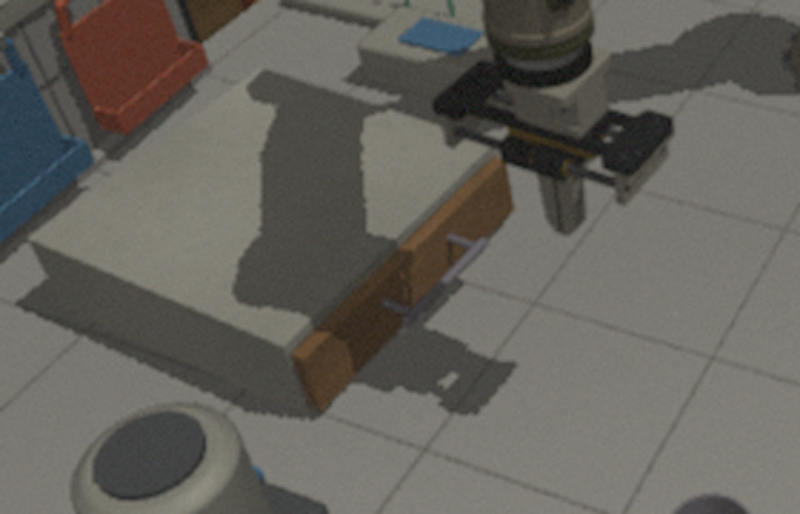

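The drawer is fully shut against the unit (panel at about (400,280) in the crop), the arm is clear, and mint has not moved.

```bash
python3 -c "
from bench import env
print(env.finish_job())"
```

```text
the job is handed in; nothing more can be done
None
```

The job is handed in: the pink case farthest to the robot's right was laid flat and lid up in the drawer and let go, the drawer was pushed shut to its stop, and the mint case was not moved; no verdict came back.

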